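# Lock the ember cover onto the incense burner

### The arm

A 6-joint arm with a two-finger parallel gripper is mounted at the origin on the work surface. World frame = base frame: x ahead of the robot, y to its left, z up, the work surface at z = 0. Lengths are in m, angles in degrees, forces in N, time in s.
With the tool pointing down it reaches from about 0.35 to 0.875 m from the base axis. Payload 4.2 kg.
Tool frame: the origin (TCP) lies on the centre line of the jaws, within the pads' length; the fingertips stand 11 mm ahead of it and the grasp point (between the pads) lies 8 mm behind it; z points along the fingers, y is the line along which they close (so a half turn about z gives the same grasp; the last joint's range is limited). The gripper opens to 87 mm and grips with 3 to 60 N. Pads are 19 mm wide; open, the fingers measure 117 mm over their backs; the gripper's body (75 mm by 190 mm) begins 51 mm behind the grasp point.
Start: joints at [81.165, 22.042, 0.453, 0, -68.411, -14.817], TCP at [0.251, 0.572, 0.234] pointing down, gripper open.
Joint ranges: [-179.83, 179.83], [-69.29, 118.12], [-61.27, 80.66], [-181.25, 117.63], [-171.15, -9.14], [-177.46, 177.46]. Speed limits (degrees/s): [159.86, 159.86, 180, 180, 180, 180].

### API

Orientations are given as a 3x3 rotation matrix whose columns are the frame's x, y, z axes.
In Python, from station import r gives the robot as it stands.
- The arm moves only by the tool servo_tool, never from a script. Its argument "commands" is a list that holds one entry, the list of rows, each a list of 7 numbers: the closure, from 0 (fully open) to 1 (shut), then the shift along the tool's x, y, z in mm, then the turn, a rotation vector about the tool's x, y, z in rad. In form: [[[claw, x, y, z, ax, ay, az], ...]]. A call has exactly 5 rows; each row is the pose to reach, as a shift and turn from the pose commanded when the call began, along the tool's axes at that moment; what a row does not reach only later rows make up. A row lasts 1/10 s, in which the tool goes at most 50 mm and 8.59 degrees, less where a joint would pass 70% of its speed; a pose out of reach is approached as far as the arm can. A call with a gripper value outside its range is refused whole. The fingers move at their own pace and stop on an object; the grip force is fixed at half the most. Time passes only in rows, so rows that repeat a pose let the fingers close, or fill a call up. It gives the time, the measured TCP pose, the force, the opening and the grip force at its end, in the units of the state.
- r.sense(): the state, without advancing time (a new reading comes with each control period).
- r.capture(name): name is "scene" or "top"; returns a dict with "pixels" (420x560x3 uint8, red, green, blue), "camera_matrix" (3x3 intrinsics, pixels), "R" (3x3) and "t" (3): a world point X has camera coordinates R X + t. Camera axes: x right, y down, z forward; pixel columns grow to the right and rows downward; lengths in m; the calibration is good to about 2 mm. A picture is of the moment at which its call begins. There is no depth.
- r.finish_job(): hands the job in; it is judged then, once.
The state is a dict: "time_s": time; "joints": joint angles; "joint_velocities": joint speeds; "effort": joint torques, N m; "tcp_pos": TCP position; "ee_rot": TCP orientation; "wrist_force": force on the tool from outside, world axes, zero at the start; "moment": the same for the moment, N m; "gripper_width": opening from 0.0 (shut) to 1.0 (fully open); "gripper_force": force on a finger pad.
Only numpy, scipy, OpenCV 4.12 (cv2) and the standard library are available. Lean on these libraries where they do the work, as an engineer would, in place of code of your own. Each camera call takes 0.05 s, during which the arm holds its last target. There are 200 camera calls.

### The job

The burner's steel cover stands on edge in the rack of the top oak tray: lay it flat, holes up, on the cork mat and let go of it. Then pick it up again by its side handle, set it down into the burner with the handle over the white mark, and swing the handle clockwise to the orange mark until it is drawn down tight and meets its stop, without forcing it hard against the burner. Leave the other things where they are, and leave the cover locked and let go.

Things in the scene. Friction and masses are not known exactly. Their poses are not given: they have to be found in the camera images.
- cover: Steel cover, 0.13-0.25 kg: drum 79 mm across, 34 mm high, small holes in its top face, red-brown side handle. Origin: centre of the underside; z up to the holed face; x along the handle, outward. Brass pins 7 mm thick stick out to 49 mm from the axis, 1-8 mm above the underside, at -20, -120, +120 deg from the handle. Starts standing on edge in the rack: handle up, holed face away from the robot.
- cover_grip (a point): Centre of the handle's cross-section, 85 mm from the cover's axis. The handle is a straight 14 x 14 mm wooden bar, centred 31 mm above the cover's underside (24 to 38 mm), running from the drum out to 120 mm from its axis.
- cover_neck (a point): Point in the middle of the handle's cross-section, 55 mm from the cover's axis; it lies above the burner's rim when the cover is on.
- trays: Fixed stack of three pale oak trays, 240 x 160 mm, 104 mm high, origin under its centre. In the top tray (floor 78 mm up) two upright boards, 120 mm up at the top, 39 mm apart along x, and a V cradle hold the cover on edge, its axis 126 mm up; it lifts straight up and out. Earbud case before the rack, dish behind it.
- mat: Fixed cork mat, 200 (x) x 160 (y) x 3 mm, origin under its centre.
- burner: Fixed round stoneware burner, 116 mm across, rim 64 mm high, open on top; origin under its centre, z up. Inside the rim (wall at 53 mm radius) three steel lugs reach in to 43.5 mm from the axis. The three 26-degree gaps between them pass the cover's pins in one way only: handle over the white mark.
- open_mark (a point): White mark on the burner's rim, 55 mm from its axis, 64 mm up: handle direction for letting the cover in. There it rests by its weight on the sprung seat, underside 48 mm above the stand, pins 1.5 mm below the lugs.
- lock_mark (a point): Orange mark on the burner's rim, 55 mm from its axis, 64 mm up, 55 degrees clockwise (seen from above) from the white one. From 9 to 42 degrees of turn the lugs' ramps draw the cover (and handle) down 4 mm; then it is level up to a hard stop here, underside 44 mm up, and stays by itself. The twist takes under 0.8 N m.
- seat (a joint): Dark sprung plate inside the burner, 76 mm in diameter; metres pressed down, 0 when free or with the cover merely lying on it (4 N preload, 1600 N/m), about 0.004 when the cover is locked.
- earbud_case: Bystander: black earbud case 50 x 62 x 27 mm in the top tray, origin under its centre.
- dish: Bystander: blue ceramic incense dish, 68 mm in diameter, 16 mm high, in the top tray, origin under its centre.
- remote: Bystander: grey remote control 45 x 170 x 18 mm lying beyond the mat, origin under its centre.
- paperweight: Bystander: green glass paperweight, 68 mm in diameter, 44 mm high, standing beyond the burner, origin under its centre.
Mind the look-alikes: they are no part of the job. What is meant by the cover is not pink, and is the smaller of those in its own colour.

How it is judged (in metres and radians):
On the way, in this order (a step that is already met when the one before it is completed fails the run):
1. the cover lies flat on the cork mat, holes up, let go (x of cover in the frame of mat between -0.1 and 0.1 m and y of cover in the frame of mat between -0.08 and 0.08 m and height (world z) of cover below 0.01 m and angle between cover's own z axis and vertical below 0.1 rad and contact force between the fingers and cover below 0.1 N and linear speed of cover below 0.02 m/s), for 0.2 s.
2. the cover is let into the burner with its handle over the white mark (horizontal distance between cover and burner below 0.006 m and z of cover in the frame of burner below 0.0505 m and horizontal distance between cover_neck and open_mark below 0.016 m), for 0.05 s.
3. the cover is twisted home and drawn down on its seat (value of joint seat above 0.0028 m and horizontal distance between cover_neck and lock_mark below 0.009 m), for 0.1 s.
At the end, for the whole second after the job is handed in: The cover sits level in the burner (within 6 mm of its axis, tilt under 0.06 rad, underside below 46 mm), its handle's neck within 9 mm of the orange mark, holding the sprung seat down by more than 2.8 mm, at rest and let go (all of step 3 and horizontal distance between cover and burner below 0.006 m and angle between cover's own z axis and vertical below 0.06 rad and z of cover in the frame of burner below 0.046 m and contact force between the fingers and cover below 0.1 N and linear speed of cover below 0.02 m/s and angular speed of cover below 0.1 rad/s); the robot touches nothing.
It fails at once if a bystander (earbud case, dish, remote or paperweight) is shifted more than 25 mm (distance of any of earbud_case, dish, remote, paperweight from where it was at the start of the episode above 0.025 m).
It fails at once if the cover is forced hard against the burner (over 120 N) (contact force between cover and burner above 120 N).
It also fails if it takes over 72 s, if anything falls off the work surface, if the arm or the gripper's body presses on something with over 40 N, if the wrist force passes 120 N, or if a joint passes its speed limit or range.

## Working session

There is one attempt and no reset: what is moved stays moved. The work goes in short steps, Python scripts to look and compute and a tool call to move; the robot and the scene stay as the last step left them, time stands still between calls to the robot, and variables do not carry over. Pictures are saved under pics/ and viewed, at most 10 in all, crops included, and the job is handed in when it is done.

Besides the shell and the picture viewer there is one more tool, called after "Call:" as name([rows], argument=value, ...), one row to a line, values as JSON. servo_tool: Moves the arm, as the interface text tells. Its arguments: {"type":"object","properties":{"commands":{"type":"array","items":{"type":"array","items":{"type":"array","items":{"type":"number"}}}}},"required":["commands"]}

```bash
ls; mkdir -p pics
python3 - <<'E'
from station import r
import cv2,pickle
s=r.sense();print({k:s[k] for k in('time_s','tcp_pos','ee_rot','wrist_force','gripper_width')})
d={}
for n in("scene","top"):
    c=r.capture(n);d[n]=c;cv2.imwrite(f"pics/{n}0.png",c["pixels"][:,:,::-1]);print(n,c["camera_matrix"],c["R"],c["t"])
pickle.dump(d,open("c0.pkl","wb"))
E
```

```text
pics
{'time_s': 0.0, 'tcp_pos': array([0.25047131, 0.57196552, 0.23246485]), 'ee_rot': array([[ 9.15921150e-01, -4.01357418e-01, -8.18385456e-04],
       [-4.01358247e-01, -9.15918933e-01, -2.01617960e-03],
       [ 5.96339020e-05,  2.17512729e-03, -9.99997633e-01]]), 'wrist_force': array([ 0.01916373, -0.1583635 ,  0.34614488]), 'gripper_width': 0.9969320465361114}
scene [[493.87465057   0.         283.1447597 ]
 [  0.         493.87465057 211.97273446]
 [  0.           0.           1.        ]] [[ 0.86959737  0.49370241  0.00763903]
 [ 0.36216691 -0.62724496 -0.68949176]
 [-0.3356122   0.60234683 -0.72425324]] [-0.52967986 -0.06533509  1.55335591]
top [[404.4714217    0.         278.7637066 ]
 [  0.         404.4714217  207.13629598]
 [  0.           0.           1.        ]] [[ 0.01151385 -0.99934021  0.03444663]
 [-0.99289806 -0.01550541 -0.11795347]
 [ 0.11840975 -0.03284389 -0.99242149]] [0.0398204  0.58478232 0.97337187]
```

View pics/scene0.png

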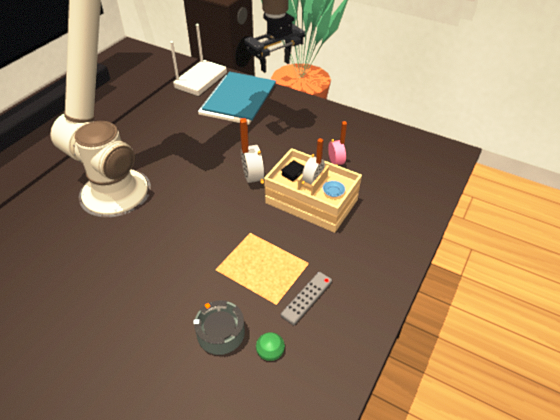

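View pics/top0.png

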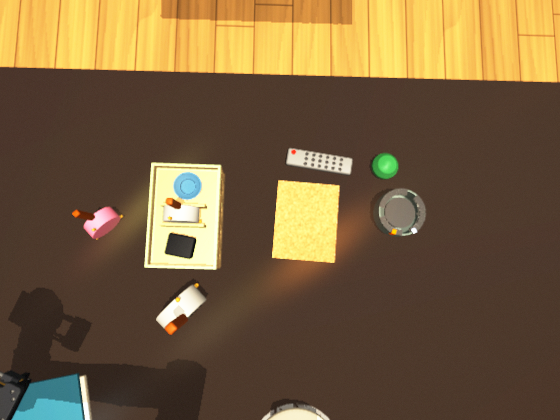

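Candidates for the cover:
- Grey-white drum with a red-brown handle in the tray rack: scene (314,170), top (182,213).
- Larger grey-white one on the table: scene (253,162), top (182,308).
- Pink one: scene (338,150), top (100,222).

The description (in the top tray's rack, not pink, the smaller of its colour) picks the first. I'll check it in one close crop.

```bash
cat > h.py <<'E'
import numpy as np,cv2,pickle
def ray(c,u,v):
    d=c["R"].T@np.linalg.solve(c["camera_matrix"],[u,v,1.]);return -c["R"].T@c["t"],d/np.linalg.norm(d)
def plane(c,u,v,z):
    o,d=ray(c,u,v);return o+d*(z-o[2])/d[2]
def tri(a,pa,b,pb):
    (o1,d1),(o2,d2)=ray(a,*pa),ray(b,*pb)
    s=np.linalg.lstsq(np.c_[d1,-d2],o2-o1,rcond=None)[0];p,q=o1+s[0]*d1,o2+s[1]*d2
    return (p+q)/2,np.linalg.norm(p-q)
def proj(c,X):
    p=c["camera_matrix"]@(c["R"]@np.asarray(X,float)+c["t"]);return p[:2]/p[2]
E
python3 - <<'E'
from h import *
d=pickle.load(open("c0.pkl","rb"))
def crop(n,u,v,w,h,k):return cv2.resize(d[n]["pixels"][v:v+h,u:u+w],None,fx=k,fy=k,interpolation=cv2.INTER_CUBIC)
a=crop("scene",260,115,110,75,4);b=crop("top",140,155,90,75,4)
e=crop("scene",185,285,110,75,4);f=crop("top",360,150,90,75,4)
cv2.imwrite("pics/crop0.png",np.vstack([np.hstack([a,b]),np.hstack([e,f])])[:,:,::-1])
for n in d:
    c=d[n];print(n,"cam",-c["R"].T@c["t"])
    hsv=cv2.cvtColor(c["pixels"],cv2.COLOR_RGB2HSV)
    for nm,lo,hi in(("red",(3,180,60),(10,255,255)),("orange",(11,200,180),(20,255,255)),("mat",(15,100,150),(28,220,255))):
        m=cv2.inRange(hsv,lo,hi);k,l,st,ce=cv2.connectedComponentsWithStats(m)
        print(nm,[(st[i][:5].tolist(),ce[i].round(1).tolist()) for i in range(1,k) if st[i][4]>7 and ce[i][1]>(90 if n=="top" else 100)and ce[i][0]<410][:14])
E
```

```text
scene cam [ 1.00559561 -0.71513588  1.08402128]
red [([240, 120, 3, 15, 22], [240.6, 127.4]), ([345, 122, 2, 7, 8], [345.5, 125.0]), ([243, 124, 5, 14, 21], [246.2, 129.7]), ([340, 129, 6, 13, 32], [342.8, 134.9]), ([242, 139, 6, 11, 22], [245.0, 144.5]), ([317, 141, 6, 17, 40], [319.4, 148.5]), ([243, 149, 5, 4, 8], [245.2, 150.8]), ([317, 157, 4, 6, 14], [318.0, 160.1])]
orange [([241, 119, 5, 4, 18], [242.8, 120.5]), ([343, 122, 3, 3, 9], [344.0, 123.0]), ([318, 139, 5, 3, 12], [319.8, 140.1]), ([205, 303, 5, 5, 16], [207.1, 305.1])]
mat [([331, 139, 3, 3, 8], [332.1, 139.9]), ([91, 140, 5, 4, 8], [93.0, 141.5]), ([108, 148, 7, 7, 8], [111.2, 150.6]), ([260, 148, 102, 85, 3329], [309.2, 194.4]), ([258, 150, 3, 5, 12], [259.0, 152.2]), ([310, 154, 5, 3, 10], [312.1, 155.1]), ([323, 191, 23, 10, 81], [333.8, 196.8]), ([215, 233, 93, 72, 3473], [262.4, 267.6]), ([403, 321, 8, 7, 13], [407.1, 323.9]), ([400, 333, 9, 9, 27], [403.2, 336.4]), ([405, 339, 4, 3, 8], [406.5, 340.2]), ([393, 345, 8, 7, 19], [396.0, 348.2]), ([396, 355, 14, 8, 28], [402.5, 358.0]), ([381, 360, 40, 20, 180], 
[... 270 characters left out ...]
0.8]), ([72, 210, 8, 7, 33], [75.3, 213.2]), ([195, 283, 4, 4, 9], [196.4, 284.6]), ([165, 323, 12, 11, 77], [170.4, 327.9])]
mat [([148, 166, 70, 99, 399], [161.5, 204.1]), ([217, 166, 7, 102, 305], [219.9, 220.0]), ([272, 180, 68, 83, 4750], [305.7, 221.3]), ([164, 197, 7, 8, 17], [166.2, 200.3]), ([168, 199, 3, 5, 10], [169.3, 200.9]), ([172, 198, 13, 7, 38], [179.0, 200.3]), ([195, 204, 12, 20, 58], [200.4, 214.1]), ([120, 215, 3, 3, 9], [121.0, 216.0]), ([168, 217, 4, 3, 11], [169.6, 217.9]), ([163, 221, 10, 2, 14], [166.6, 221.7]), ([161, 223, 45, 5, 72], [185.3, 226.1]), ([92, 228, 4, 3, 8], [93.2, 229.2]), ([391, 228, 7, 7, 14], [394.6, 230.6]), ([171, 232, 7, 2, 8], [173.9, 232.6])]
```

View pics/crop0.png

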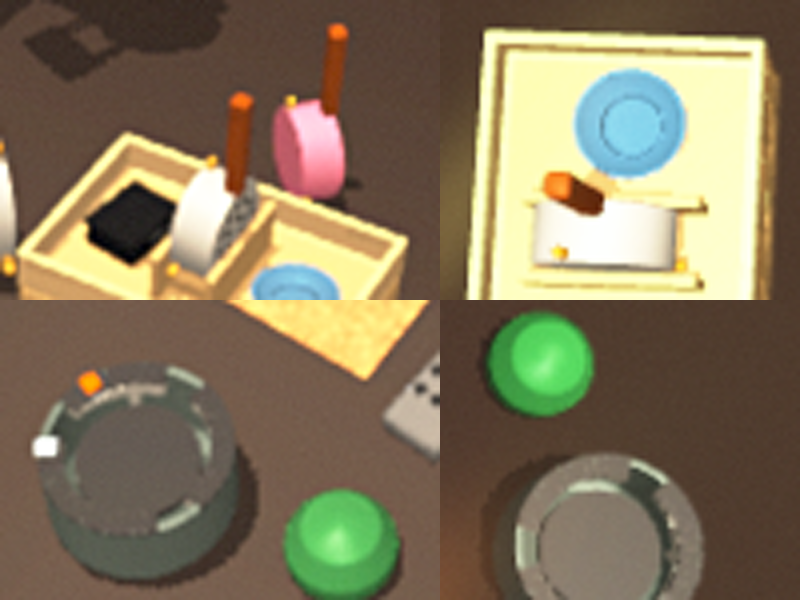

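Run:
```python
from h import *
np.set_printoptions(precision=4,suppress=True)
d=pickle.load(open("c0.pkl","rb"));S,T=d["scene"],d["top"]
print("tip",tri(S,(319.8,140.1),T,(169.2,200.8)))
print("orange",tri(S,(207.1,305.1),T,(394.6,230.6)))
hs=cv2.cvtColor(S["pixels"],cv2.COLOR_RGB2HSV);ht=cv2.cvtColor(T["pixels"],cv2.COLOR_RGB2HSV)
def blobs(h,lo,hi,x0,y0,x1,y1,mn=4):
    m=cv2.inRange(h,lo,hi);z=np.zeros_like(m);z[y0:y1,x0:x1]=m[y0:y1,x0:x1]
    k,l,st,ce=cv2.connectedComponentsWithStats(z);return z,[(st[i].tolist(),ce[i].round(1).tolist()) for i in range(1,k) if st[i][4]>=mn]
for nm,lo,hi in(("white",(0,0,200),(180,40,255)),):
    print(nm,blobs(hs,lo,hi,185,290,255,360)[1],blobs(ht,lo,hi,375,185,430,240)[1])
print("or",blobs(hs,(8,150,150),(22,255,255),190,290,250,350,3)[1],blobs(ht,(8,150,130),(22,255,255),380,220,410,240,3)[1])
# mat corners
for c,h,b in((S,hs,(210,225,312,308)),(T,ht,(265,175,345,268))):
    z,_=blobs(h,(15,80,130),(30,230,255),*b);z=cv2.morphologyEx(z,cv2.MORPH_CLOSE,np.ones((5,5)))
    q=cv2.boxPoints(cv2.minAreaRect(cv2.findNonZero(z))) if c is T else cv2.approxPolyDP(max(cv2.findContours(z,0,2)[0],key=cv2.contourArea),6,True)[:,0]
    P=np.array([plane(c,*p,.003)[:2] for p in q]);print("mat",P,P.mean(0))
# burner outer rim in top: bright vs dark table -> grayscale stats
g=cv2.cvtColor(T["pixels"],cv2.COLOR_RGB2GRAY)[180:245,370:435]
print("drum top");z,b=blobs(ht,(0,0,140),(180,60,255),155,195,210,225);print(b)
c,dt=ray(T,0,0)[0],0
big=cv2.resize(T["pixels"][183:241,372:432],None,fx=9,fy=9,interpolation=cv2.INTER_CUBIC);cv2.imwrite("pics/burn.png",big[:,:,::-1])
```

```text
tip (array([0.5687, 0.2693, 0.2434]), np.float64(0.0008941183545119758))
orange (array([ 0.5282, -0.2309,  0.0679]), np.float64(0.0018199593203600554))
white [([193, 319, 6, 5, 26], [195.8, 321.1])] [([394, 196, 8, 1, 8], [397.5, 196.0]), ([411, 228, 6, 6, 26], [413.7, 230.2])]
or [([204, 303, 7, 6, 26], [207.0, 305.3])] [([389, 229, 8, 6, 21], [392.6, 232.0])]
mat [[ 0.4609  0.0658]
 [ 0.4518 -0.0977]
 [ 0.6498 -0.1088]
 [ 0.6573  0.0481]] [ 0.5549 -0.0232]
mat [[ 0.4591  0.0643]
 [ 0.6606  0.0506]
 [ 0.65   -0.1145]
 [ 0.448  -0.097 ]] [ 0.5544 -0.0241]
drum top
[([155, 195, 2, 30, 46], [155.3, 207.5]), ([176, 195, 4, 3, 5], [177.4, 195.8]), ([181, 195, 29, 30, 274], [202.4, 206.1]), ([163, 205, 36, 17, 517], [181.0, 213.4]), ([196, 205, 8, 1, 8], [199.5, 205.0]), ([160, 220, 2, 4, 5], [160.6, 221.8]), ([166, 224, 29, 1, 29], [180.0, 224.0])]
```

View pics/burn.png

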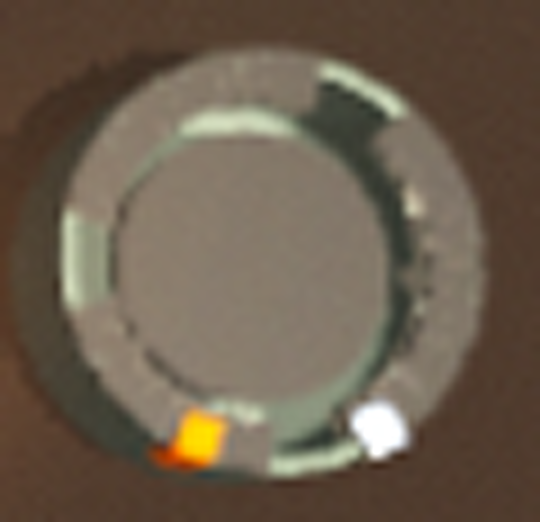

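Run:
```python
from h import *
np.set_printoptions(precision=4,suppress=True)
d=pickle.load(open("c0.pkl","rb"));S,T=d["scene"],d["top"]
w=tri(S,(195.8,321.1),T,(413.7,230.2));print("white",w)
o=tri(S,(207.0,305.0),T,(393.8,230.7));print("orange",o)
b=plane(T,401.8,211.7,.064);print("burner ctr",b)
for nm,p in(("w",w[0]),("o",o[0])):
    v=p-b;print(nm,np.hypot(*v[:2]),np.degrees(np.arctan2(v[1],v[0])))
wo,oo=plane(T,413.8,230.3,.064),plane(T,393.8,230.9,.064)
for p in(wo,oo):
    v=p-b;print(np.hypot(*v[:2]),np.degrees(np.arctan2(v[1],v[0])))
print("drum",plane(T,181,213.4,.162))
for u,v in((163.5,214),(198.5,214)):print(plane(T,u,v,.135))
ht=cv2.cvtColor(T["pixels"],cv2.COLOR_RGB2HSV)
m=cv2.inRange(ht,(0,0,140),(180,60,255));z=np.zeros_like(m);z[204:223,163:200]=m[204:223,163:200]
# back lower edge (away from handle) slope
pts=[(u,np.where(z[:,u])[0].max()) for u in range(166,196) if z[:,u].any()];a=np.polyfit(*zip(*pts),1);print("edge slope deg",np.degrees(np.arctan(a[0])))
P=[plane(T,u,np.polyval(a,u),.15) for u in(166,195)];print(P)
# handle axis: red+orange mask in both views, endpoints
tip=np.array([.5687,.2693,.2434])
for k in(.1655,.2,.246):print("proj",k,proj(S,[.5687,.2693,k]),proj(T,[.5687,.2693,k]))
hs=cv2.cvtColor(S["pixels"],cv2.COLOR_RGB2HSV)
for c,h,bx in((S,hs,(310,135,328,168)),(T,ht,(160,194,186,214))):
    m=cv2.inRange(h,(0,150,50),(14,255,255));x0,y0,x1,y1=bx;q=cv2.findNonZero(m[y0:y1,x0:x1])[:,0]+[x0,y0]
    print("handle line",cv2.fitLine(q,cv2.DIST_L2,0,.01,.01).ravel(),q.min(0),q.max(0))
```

```text
white (array([ 0.5299, -0.2787,  0.0652]), np.float64(0.0014932397941496622))
orange (array([ 0.5276, -0.2298,  0.0664]), np.float64(0.0007152463355563084))
burner ctr [ 0.5741 -0.2515  0.064 ]
w 0.051897108988390436 -148.4152623614065
o 0.051297662174047236 154.95336733764304
0.05315120219295829 -147.7975504463644
0.05146832690801383 156.21768148805805
drum [0.5521 0.2621 0.162 ]
[0.5529 0.306  0.135 ]
[0.554  0.2291 0.135 ]
edge slope deg 2.3567831771881576
[array([0.5386, 0.2963, 0.15  ]), array([0.5369, 0.2337, 0.15  ])]
proj 0.1655 [317.976  161.9122] [177.5769 205.4694]
proj 0.2 [318.701  152.4917] [173.9966 203.4258]
proj 0.246 [319.7097 139.3873] [168.7386 200.4248]
handle line [  0.065   -0.9979 319.1844 149.4397] [316 138] [323 163]
handle line [  0.8993   0.4372 173.4941 203.0471] [166 198] [180 208]
```

```bash
cat >> h.py <<'E'
from scipy.spatial.transform import Rotation as Ro
R0=np.diag([-1.,1,-1])
def Rt(yaw,tilt):  # tool: R0, tilted about world y, then yawed
    return Ro.from_euler('ZY',[yaw,tilt],degrees=True).as_matrix()@R0
def plan(wps,start=None):
    """wps: (grasp point, R); prints shift mm and rotvec in tool axes from the previous pose"""
    from station import r
    s=r.sense();p,R=start or (s["tcp_pos"]-.008*s["ee_rot"][:,2],s["ee_rot"])
    print("t",s["time_s"],"grasp pt",p.round(4),"w",round(s["gripper_width"],3))
    for q,Q in wps:
        q=np.asarray(q,float);a=p+.008*R[:,2];b=q+.008*Q[:,2]
        sh=R.T@(b-a)*1000;rv=Ro.from_matrix(R.T@Q).as_rotvec()
        print("shift",sh.round(1),"rot",rv.round(3),"|",round(np.linalg.norm(sh)),round(np.degrees(np.linalg.norm(rv)),1))
        p,R=q,Q
E
python3 - <<'E'
from h import *
g=np.array([.5685,.2695,.203]);Q=Rt(-1.5,30);back=g-.09*Q[:,2]
plan([((.33,.5,.36),Ro.from_euler('z',-40,degrees=True).as_matrix()@Rt(-23.66,0)@np.diag([-1,-1,1])),((.45,.38,.36),Ro.from_euler('z',-100,degrees=True).as_matrix()@np.diag([1.,-1,-1])),((.58,.29,.36),Rt(40,0)),((.62,.27,.33),Rt(-1.5,15)),(back,Q),(g,Q)])
E
```

```text
t 0.1 grasp pt [0.2505 0.5721 0.2406] w 1.001
shift [ 101.7   34.3 -119.3] rot [ 0.002 -0.001  0.698] | 161 40.0
shift [160.8 -54.3   0. ] rot [0.    0.    0.634] | 170 36.3
shift [  66.1 -143.7    0. ] rot [0.    0.    0.698] | 158 40.0
shift [-16.2 -39.7  29.7] rot [-0.095  0.25   0.72 ] | 52 44.0
shift [-4.4 -1.8 48.8] rot [0.    0.262 0.   ] | 49 15.0
shift [ 0. -0. 90.] rot [0. 0. 0.] | 90 0.0
```

Call:
servo_tool([
  [[0, 20, 7, -24, 0, 0, 0.14], [0, 40, 14, -48, 0, 0, 0.28], [0, 61, 20, -72, 0, 0, 0.42], [0, 81, 27, -96, 0, 0, 0.56], [0, 102, 34, -119, 0, 0, 0.7]],
])

```text
time_s: 0.6
tcp_pos: [0.3309, 0.4996, 0.3531]
ee_rot: [[0.437, -0.899, -0.0], [-0.899, -0.437, -0.001], [0.0, 0.001, -1.0]]
wrist_force: [-0.0, -0.1, -0.3]
gripper_width: 1.003
gripper_force: 0.0
```

Call:
servo_tool([
  [[0, 32, -11, 0, 0, 0, 0.13], [0, 64, -22, 0, 0, 0, 0.25], [0, 96, -33, 0, 0, 0, 0.38], [0, 128, -44, 0, 0, 0, 0.51], [0, 161, -54, 0, 0, 0, 0.634]],
])

```text
time_s: 1.1
tcp_pos: [0.4508, 0.3788, 0.352]
ee_rot: [[-0.18, -0.984, -0.001], [-0.984, 0.18, -0.001], [0.001, 0.001, -1.0]]
wrist_force: [1.2, 0.6, 0.2]
gripper_width: 1.002
gripper_force: 0.0
```

Call:
servo_tool([
  [[0, 13, -29, 0, 0, 0, 0.14], [0, 26, -57, 0, 0, 0, 0.28], [0, 40, -86, 0, 0, 0, 0.42], [0, 53, -115, 0, 0, 0, 0.56], [0, 66, -144, 0, 0, 0, 0.7]],
])

```text
time_s: 1.6
tcp_pos: [0.5811, 0.2888, 0.3519]
ee_rot: [[-0.772, -0.636, -0.001], [-0.636, 0.772, -0.001], [0.001, 0.0, -1.0]]
wrist_force: [-0.0, -0.0, -0.6]
gripper_width: 1.003
gripper_force: 0.0
```

Call:
servo_tool([
  [[0, -3, -8, 6, -0.019, 0.05, 0.144], [0, -6, -16, 12, -0.038, 0.1, 0.288], [0, -10, -24, 18, -0.057, 0.15, 0.432], [0, -13, -32, 24, -0.076, 0.2, 0.576], [0, -16, -40, 30, -0.095, 0.25, 0.72]],
])

```text
time_s: 2.1
tcp_pos: [0.6184, 0.2693, 0.3213]
ee_rot: [[-0.966, 0.018, -0.256], [0.017, 1.0, 0.005], [0.256, 0.001, -0.967]]
wrist_force: [-0.7, -0.0, 0.0]
gripper_width: 1.001
gripper_force: 0.0
```

Call:
servo_tool([
  [[0, -1, 0, 10, 0, 0.05, 0], [0, -2, -1, 20, 0, 0.1, 0], [0, -3, -1, 30, 0, 0.16, 0], [0, -4, -2, 49, 0, 0.262, 0], [0, -4, -2, 49, 0, 0.262, 0]],
])

```text
time_s: 2.6
tcp_pos: [0.6096, 0.267, 0.2676]
ee_rot: [[-0.863, 0.014, -0.504], [0.013, 1.0, 0.006], [0.504, -0.001, -0.864]]
wrist_force: [0.2, -0.2, -1.3]
gripper_width: 0.997
gripper_force: 0.0
```

Run:
```python
from h import *
from station import r
s=r.sense();print(s["joints"],s["ee_rot"])
g=np.array([.5685,.2695,.203]);Q=Rt(-1.5,30)
plan([(g-.09*Q[:,2],Q),(g,Q)])
```

```text
[  30.26540317   40.86596613   38.13787252  -16.37807271 -112.99675818
 -124.0875521 ] [[-0.8634799   0.01446806 -0.50417569]
 [ 0.01306447  0.99989469  0.00631849]
 [ 0.50421402 -0.0011309  -0.86357799]]
t 2.6 grasp pt [0.6136 0.267  0.2745] w 0.997
shift [ 3.4  1.4 -5.5] rot [-0.007 -0.005  0.01 ] | 7 0.7
shift [ 0. -0. 90.] rot [0. 0. 0.] | 90 0.0
```

Call:
servo_tool([
  [[0, 2, 1, 17, 0, 0, 0], [0, 3, 1, 34, 0, 0, 0.01], [0, 3, 1, 51, 0, 0, 0.01], [0, 3, 1, 68, 0, 0, 0.01], [0, 3, 1, 84, 0, 0, 0.01]],
])

```text
time_s: 3.1
tcp_pos: [0.5652, 0.2693, 0.203]
ee_rot: [[-0.87, 0.02, -0.492], [0.019, 1.0, 0.008], [0.492, -0.002, -0.871]]
wrist_force: [0.2, 0.2, -0.0]
gripper_width: 1.0
gripper_force: 0.0
```

Run:
```python
from h import *
from station import r
g=np.array([.5685,.2695,.203]);plan([(g,Rt(-1.5,30))])
a,b=r.capture("scene"),r.capture("top");pickle.dump((a,b),open("c1.pkl","wb"))
f=lambda c,u,v,w,h,k:cv2.resize(c["pixels"][v:v+h,u:u+w],None,fx=k,fy=k,interpolation=cv2.INTER_CUBIC)
cv2.imwrite("pics/g1.png",np.hstack([f(a,270,100,100,120,4),f(b,130,150,100,120,4)])[:,:,::-1])
```

```text
t 3.1 grasp pt [0.5691 0.2692 0.21  ] w 1.0
shift [-2.8  0.3  6.4] rot [-0.005  0.009  0.004] | 7 0.6
```

View pics/g1.png

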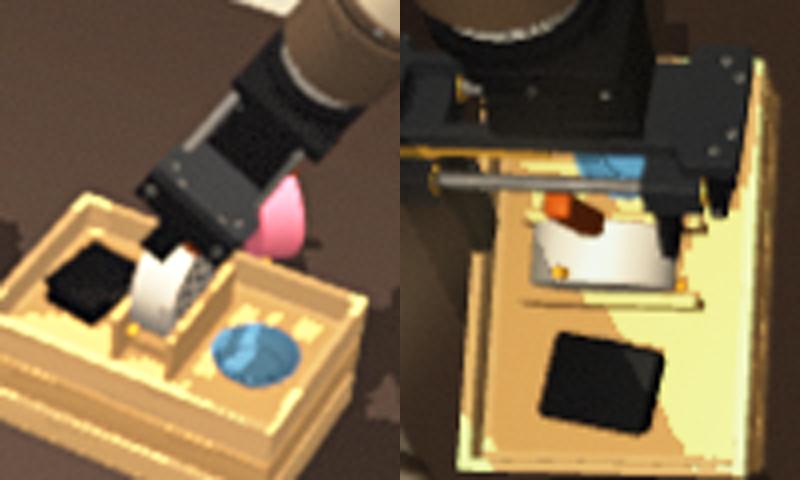

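The crops show the gripper tilted over the rack with the handle (left panel about (190,250), right panel (575,210)) between the fingers. It clears the drum and both bystanders. Next I close a little deeper.

Call:
servo_tool([
  [[0, -1, 0, 3, 0, 0, 0], [0, -2, 0, 5, 0, 0, 0], [1, -2, 0, 5, 0, 0, 0], [1, -2, 0, 5, 0, 0, 0], [1, -2, 0, 5, 0, 0, 0]],
])

```text
time_s: 3.7
tcp_pos: [0.5651, 0.2692, 0.1975]
ee_rot: [[-0.869, 0.021, -0.494], [0.02, 1.0, 0.009], [0.494, -0.002, -0.869]]
wrist_force: [1.0, -0.6, 0.2]
gripper_width: 0.814
gripper_force: 0.0
```

Call:
servo_tool([
  [[1, 0, 0, 0, 0, 0, 0], [1, 0, 0, 0, 0, 0, 0], [1, 0, 0, 0, 0, 0, 0], [1, 0, 0, 0, 0, 0, 0], [1, 0, 0, 0, 0, 0, 0]],
])

```text
time_s: 4.2
tcp_pos: [0.5648, 0.2692, 0.1973]
ee_rot: [[-0.869, 0.021, -0.495], [0.02, 1.0, 0.008], [0.495, -0.002, -0.869]]
wrist_force: [0.9, 1.0, 0.6]
gripper_width: 0.354
gripper_force: 0.0
```

Run:
```python
from h import *
from station import r
s=r.sense();p=s["tcp_pos"]-.008*s["ee_rot"][:,2];Q=s["ee_rot"];print(s["gripper_force"])
# lift, move, tilt: final handle dir -115
Z=np.array([0,0,1.])
c=np.array([.575,.015]);hd=np.radians(-115);gf=np.r_[c+.077*np.array([np.cos(hd),np.sin(hd)]),.0]
print(gf)
plan([(p+.12*Z,Q),((.52,.12,.33),Rt(30,20)),(gf+.25*Z,Rt(65,-15)),(gf+.13*Z,Rt(65,-50)),(gf+.06*Z,Rt(65,-60))])
```

```text
0.0
[ 0.54245839 -0.0547857   0.        ]
t 4.2 grasp pt [0.5688 0.2691 0.2043] w 0.354
shift [  59.4   -0.3 -104.3] rot [0. 0. 0.] | 120 0.0
shift [  40.6 -151.5   17.6] rot [ 0.227 -0.165 -0.496] | 158 32.6
shift [  32.2 -161.4   97.1] rot [ 0.027 -0.592 -0.62 ] | 191 49.1
shift [ 26.5   0.  114.5] rot [-0.    -0.611 -0.   ] | 117 35.0
shift [52.2 -0.  44.9] rot [ 0.    -0.175  0.   ] | 69 10.0
```

Call:
servo_tool([
  [[1, 0, 0, 0, 0, 0, 0], [1, 0, 0, 0, 0, 0, 0], [1, 0, 0, 0, 0, 0, 0], [1, 0, 0, 0, 0, 0, 0], [1, 5, 0, -9, 0, 0, 0]],
])

```text
time_s: 4.7
tcp_pos: [0.5641, 0.2689, 0.2062]
ee_rot: [[-0.867, 0.021, -0.498], [0.021, 1.0, 0.007], [0.498, -0.004, -0.867]]
wrist_force: [-0.0, 0.4, -1.3]
gripper_width: 0.156
gripper_force: 30.0
```

Call:
servo_tool([
  [[1, 10, 0, -17, 0, 0, 0], [1, 22, 0, -38, 0, 0, 0], [1, 34, 0, -60, 0, 0, 0], [1, 46, 0, -80, 0, 0, 0], [1, 55, 0, -96, 0, 0, 0]],
])

```text
time_s: 5.2
tcp_pos: [0.5648, 0.2692, 0.3205]
ee_rot: [[-0.87, 0.021, -0.493], [0.02, 1.0, 0.009], [0.493, -0.002, -0.87]]
wrist_force: [0.8, -0.6, -1.8]
gripper_width: 0.155
gripper_force: 30.0
```

Run:
```python
from h import *
from station import r
s=r.sense();print(s["gripper_force"],s["wrist_force"],s["moment"])
Z=np.array([0,0,1.])
gf=np.array([.5425,-.055,0])
plan([((.53,.14,.33),Rt(32,25)),((.54,.02,.29),Rt(65,0)),(gf+.2*Z,Rt(65,-40)),(gf+.10*Z,Rt(65,-58))])
a,b=r.capture("scene"),r.capture("top")
f=lambda c,u,v,w,h,k:cv2.resize(c["pixels"][v:v+h,u:u+w],None,fx=k,fy=k,interpolation=cv2.INTER_CUBIC)
cv2.imwrite("pics/g2.png",np.hstack([f(a,270,70,100,140,4),f(b,110,120,100,140,4)])[:,:,::-1])
```

```text
29.990733680315316 [ 0.79409876 -0.55834007 -1.80626682] [-0.01400709 -1.42996977 -0.01996302]
t 5.2 grasp pt [0.5687 0.2691 0.3275] w 0.155
shift [  31.3 -131.7   15.5] rot [ 0.264 -0.078 -0.516] | 136 33.5
shift [  29.7 -107.1   58.8] rot [ 0.126 -0.424 -0.567] | 126 41.2
shift [ 61.8 -34.   88.1] rot [ 0.    -0.698 -0.   ] | 113 40.0
shift [61.8  0.  76.2] rot [-0.    -0.314  0.   ] | 98 18.0
```

View pics/g2.png

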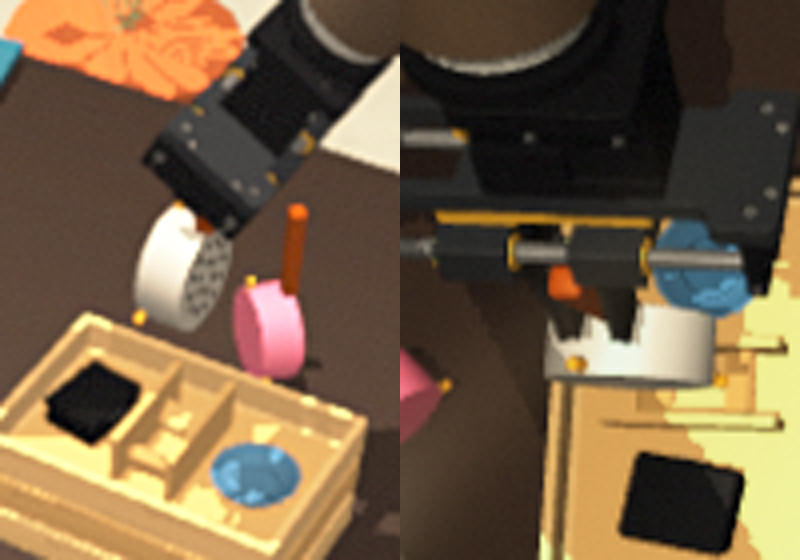

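The cover (left panel (185,268)) hangs upright in the grip above the empty rack, and the case and dish haven't moved. I carry it to the mat and tip it on the way.

Call:
servo_tool([
  [[1, 6, -26, 3, 0.053, -0.016, -0.103], [1, 12, -53, 6, 0.106, -0.031, -0.206], [1, 19, -79, 9, 0.158, -0.047, -0.31], [1, 25, -105, 12, 0.211, -0.062, -0.413], [1, 31, -132, 15, 0.264, -0.078, -0.516]],
])

```text
time_s: 5.8
tcp_pos: [0.5269, 0.1372, 0.3195]
ee_rot: [[-0.765, -0.534, -0.36], [-0.484, 0.845, -0.227], [0.426, 0.001, -0.905]]
wrist_force: [0.1, -0.2, -0.7]
gripper_width: 0.16
gripper_force: 30.0
```

Call:
servo_tool([
  [[1, 6, -21, 12, 0.025, -0.085, -0.113], [1, 12, -43, 24, 0.05, -0.17, -0.227], [1, 18, -64, 35, 0.076, -0.254, -0.34], [1, 24, -86, 47, 0.101, -0.339, -0.454], [1, 30, -107, 59, 0.126, -0.424, -0.567]],
])

```text
time_s: 6.3
tcp_pos: [0.5387, 0.0189, 0.2791]
ee_rot: [[-0.417, -0.909, -0.001], [-0.909, 0.417, 0.001], [-0.0, 0.001, -1.0]]
wrist_force: [1.0, 0.5, -1.6]
gripper_width: 0.154
gripper_force: 30.0
```

Call:
servo_tool([
  [[1, 12, -7, 18, 0, -0.14, 0], [1, 24, -14, 35, 0, -0.28, 0], [1, 37, -20, 53, 0, -0.42, 0], [1, 49, -27, 70, 0, -0.56, 0], [1, 62, -34, 88, 0, -0.698, 0]],
])

```text
time_s: 6.8
tcp_pos: [0.544, -0.0511, 0.1924]
ee_rot: [[-0.321, -0.907, 0.274], [-0.693, 0.422, 0.585], [-0.646, -0.002, -0.763]]
wrist_force: [-0.1, -0.4, -2.8]
gripper_width: 0.157
gripper_force: 30.0
```

Run:
```python
from h import *
from station import r
s=r.sense();print(s["gripper_force"],s["wrist_force"],s["joints"])
gf=np.array([.5425,-.055,0]);Z=np.array([0,0,1.])
plan([(gf+.10*Z,Rt(65,-58)),(gf+.06*Z,Rt(65,-60))])
a,b=r.capture("scene"),r.capture("top")
f=lambda c,u,v,w,h,k:cv2.resize(c["pixels"][v:v+h,u:u+w],None,fx=k,fy=k,interpolation=cv2.INTER_CUBIC)
cv2.imwrite("pics/g3.png",np.hstack([f(a,180,150,130,150,3),f(b,250,140,130,150,3)])[:,:,::-1])
```

```text
29.995333165861666 [-0.1171681  -0.36982107 -2.80658947] [-13.09378465  17.3391461   -7.89498012 -44.92059592 -63.46543571
   8.62757449]
t 6.8 grasp pt [ 0.5418 -0.0557  0.1985] w 0.157
shift [60.4 -0.2 75.4] rot [-0.001 -0.31   0.002] | 97 17.8
shift [33.6 -0.  21.2] rot [ 0.    -0.035 -0.   ] | 40 2.0
```

View pics/g3.png

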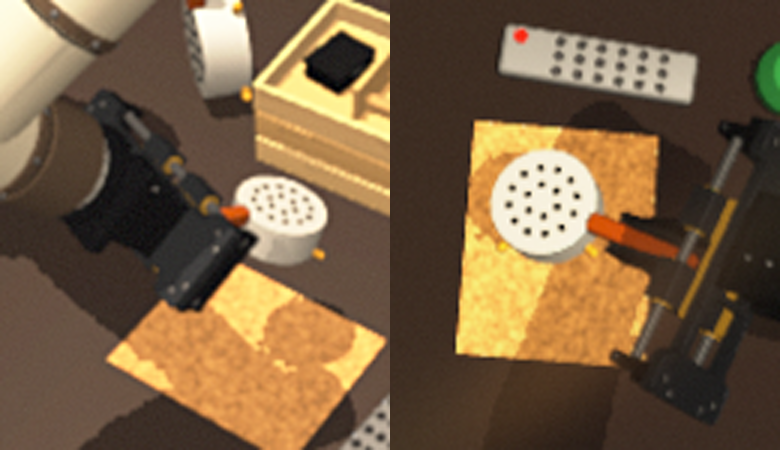

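The cover is over the mat, holes up, with about 20° of tipping left (left panel (282,215), right panel (545,205)). I finish the tilt, then lower it.

Call:
servo_tool([
  [[1, 12, 0, 15, 0, -0.06, 0], [1, 24, 0, 30, 0, -0.12, 0], [1, 36, 0, 45, 0, -0.18, 0], [1, 48, 0, 60, 0, -0.25, 0], [1, 60, 0, 75, 0, -0.31, 0]],
])

```text
time_s: 7.4
tcp_pos: [0.5446, -0.0485, 0.0951]
ee_rot: [[-0.227, -0.907, 0.355], [-0.484, 0.422, 0.767], [-0.845, 0.002, -0.535]]
wrist_force: [-0.8, -0.6, -1.6]
gripper_width: 0.155
gripper_force: 30.0
```

Call:
servo_tool([
  [[1, 9, 0, 6, 0, -0.01, 0], [1, 18, 0, 12, 0, -0.02, 0], [1, 26, 0, 17, 0, -0.035, 0], [1, 34, 0, 21, 0, -0.035, 0], [1, 34, 0, 21, 0, -0.035, 0]],
])

```text
time_s: 7.9
tcp_pos: [0.544, -0.0487, 0.0546]
ee_rot: [[-0.217, -0.907, 0.362], [-0.457, 0.422, 0.783], [-0.862, 0.005, -0.506]]
wrist_force: [-0.4, -0.1, -1.9]
gripper_width: 0.156
gripper_force: 30.0
```

Run:
```python
from h import *
from station import r
s=r.sense();print(s["wrist_force"],s["joints"])
a,b=r.capture("scene"),r.capture("top");pickle.dump((a,b),open("c2.pkl","wb"))
# top face ellipse in both
for c,bx in((a,(225,190,300,260)),(b,(270,175,345,245))):
    h=cv2.cvtColor(c["pixels"],cv2.COLOR_RGB2HSV);x0,y0,x1,y1=bx
    m=cv2.inRange(h,(0,0,215),(180,45,255))[y0:y1,x0:x1];q=max(cv2.findContours(cv2.morphologyEx(m,cv2.MORPH_CLOSE,np.ones((5,5))),0,2)[0],key=cv2.contourArea)
    e=cv2.fitEllipse(q);print((e[0][0]+x0,e[0][1]+y0),e[1],e[2])
gf=np.array([.5425,-.055,0]);Z=np.array([0,0,1.])
plan([(gf+.036*Z,Rt(65,-60))])
```

```text
[-0.43519289 -0.08872899 -1.8931981 ] [-25.89053671  36.6379623  -10.52683003 -67.54347021 -68.9027491
  42.92627517]
(275.0311584472656, 246.48427200317383) (21.991464614868164, 27.036888122558594) 88.90199279785156
(292.2191352844238, 210.6381607055664) (30.817659378051758, 31.13405418395996) 62.748130798339844
t 8.0 grasp pt [ 0.542  -0.0552  0.0602] w 0.159
shift [20.7 -0.5 12.6] rot [ 0.002 -0.006 -0.001] | 24 0.4
```

Call:
servo_tool([
  [[1, 5, 0, 3, 0, 0, 0], [1, 10, 0, 6, 0, 0, 0], [1, 15, 0, 9, 0, 0, 0], [1, 19, 0, 11, 0, 0, 0], [1, 21, 0, 12, 0, 0, 0]],
])

```text
time_s: 8.5
tcp_pos: [0.5446, -0.0494, 0.0313]
ee_rot: [[-0.215, -0.906, 0.364], [-0.457, 0.423, 0.783], [-0.863, 0.002, -0.505]]
wrist_force: [0.1, 0.4, -0.7]
gripper_width: 0.163
gripper_force: 30.0
```

Call:
servo_tool([
  [[1, 1, 0, 0, 0, 0, 0], [1, 2, 0, 1, 0, 0, 0], [1, 2, 0, 1, 0, 0, 0], [1, 2, 0, 1, 0, 0, 0], [1, 2, 0, 1, 0, 0, 0]],
])

```text
time_s: 9.0
tcp_pos: [0.5448, -0.0494, 0.0304]
ee_rot: [[-0.213, -0.907, 0.364], [-0.457, 0.422, 0.783], [-0.864, 0.001, -0.504]]
wrist_force: [-1.0, -1.0, 4.0]
gripper_width: 0.16
gripper_force: 30.0
```

Call:
servo_tool([
  [[0.4, 0, 0, 0, 0, 0, 0], [0.4, 0, 0, 0, 0, 0, 0], [0.3, 0, 0, 0, 0, 0, 0], [0.3, 0, 0, 0, 0, 0, 0], [0.3, 0, 0, -10, 0, 0, 0]],
])

```text
time_s: 9.5
tcp_pos: [0.5407, -0.0568, 0.0344]
ee_rot: [[-0.215, -0.907, 0.363], [-0.457, 0.422, 0.783], [-0.863, 0.003, -0.505]]
wrist_force: [-0.0, -0.3, -1.0]
gripper_width: 0.522
gripper_force: 0.0
```

Call:
servo_tool([
  [[0.3, -15, 0, -20, 0, 0, 0], [0.3, -30, 0, -40, 0, 0, 0], [0.3, -50, 0, -60, 0, 0, 0], [0.3, -70, 0, -80, 0, 0, 0], [0.3, -90, 0, -100, 0, 0, 0]],
])

```text
time_s: 10.0
tcp_pos: [0.5234, -0.0953, 0.1643]
ee_rot: [[-0.215, -0.906, 0.364], [-0.458, 0.423, 0.782], [-0.863, 0.001, -0.505]]
wrist_force: [0.0, 0.4, -0.6]
gripper_width: 0.699
gripper_force: 0.0
```

Run:
```python
from h import *
from station import r
np.set_printoptions(precision=4,suppress=True)
a,b=r.capture("scene"),r.capture("top");pickle.dump((a,b),open("c3.pkl","wb"))
f=lambda c,u,v,w,h,k:cv2.resize(c["pixels"][v:v+h,u:u+w],None,fx=k,fy=k,interpolation=cv2.INTER_CUBIC)
cv2.imwrite("pics/g4.png",np.hstack([f(a,180,200,130,110,3),f(b,250,165,130,110,3)])[:,:,::-1])
P=[]
for c,bx in((a,(225,200,305,290)),(b,(270,175,345,245))):
    h=cv2.cvtColor(c["pixels"],cv2.COLOR_RGB2HSV);x0,y0,x1,y1=bx
    m=cv2.inRange(h,(0,0,205),(180,50,255))[y0:y1,x0:x1];q=max(cv2.findContours(cv2.morphologyEx(m,cv2.MORPH_CLOSE,np.ones((5,5))),0,2)[0],key=cv2.contourArea)
    e=cv2.fitEllipse(q);p=(e[0][0]+x0,e[0][1]+y0);P.append(p);print(p,e[1],plane(c,*p,.037))
    m=cv2.inRange(h,(0,150,50),(14,255,255))[y0:y1,x0-20:x1];q=cv2.findNonZero(m)
    if q is not None:
        q=q[:,0]+[x0-20,y0];L=cv2.fitLine(q,2,0,.01,.01).ravel();print("handle",len(q),L,q.min(0),q.max(0))
        A,B=plane(c,*(L[2:]-8*L[:2]),.038),plane(c,*(L[2:]+8*L[:2]),.038);print(A,B,np.degrees(np.arctan2(*(A-B)[1::-1])))
print("tri",tri(a,P[0],b,P[1]))
plan([])
```

```text
(275.090633392334, 252.0700340270996) (21.49122428894043, 27.450881958007812) [0.5757 0.0139 0.037 ]
handle 351 [  0.9332  -0.3594 250.5726 267.9573] [229 235] [301 289]
[ 0.5352 -0.0832  0.038 ] [ 0.5592 -0.0475  0.038 ] -123.99810387028447
(291.7685012817383, 211.5481071472168) (30.190866470336914, 30.641765594482422) [0.5733 0.0154 0.037 ]
handle 210 [  0.9161   0.401  319.0286 223.1   ] [273 181] [339 244]
[ 0.5531 -0.0341  0.038 ] [ 0.5377 -0.0706  0.038 ] 67.07886509437414
tri (array([0.5741, 0.0156, 0.0341]), np.float64(0.001151053828440688))
t 10.1 grasp pt [ 0.5219 -0.1028  0.1711] w 0.702
```

View pics/g4.png

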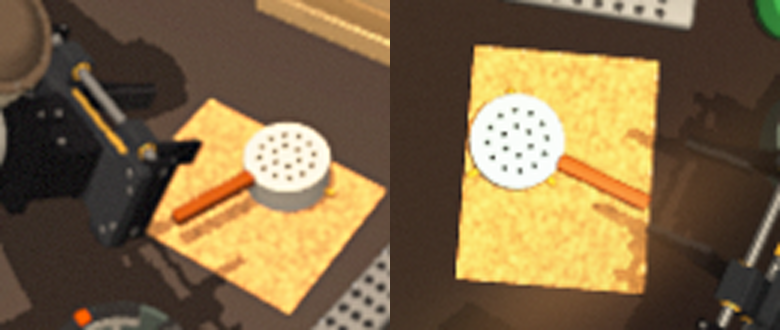

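The cover lies flat on the mat, holes up, let go: right panel drum at (517,140), handle tip at (645,203), triangulated top height 34 mm (expected 37). Next I regrasp from above.

Run:
```python
from h import *
np.set_printoptions(precision=4,suppress=True)
a,b=pickle.load(open("c3.pkl","rb"))
c=np.array([.574,.0153])
t=[plane(b,334.7,232.3,.036),plane(a,180+(178-0)/3,200+214/3,.036)]
for p in t:print("tip",p,np.hypot(*(p[:2]-c)),np.degrees(np.arctan2(*(p[:2]-c)[::-1])))
h=np.radians(-115);g=np.r_[c+.073*np.array([np.cos(h),np.sin(h)]),.039];Z=np.array([0,0,1.]);print(g)
plan([((.53,-.09,.17),Rt(65,-20)),(g+.1*Z,Rt(65,0)),(g,Rt(65,0))])
```

```text
tip [ 0.5233 -0.0916  0.036 ] 0.1183436265128115 -115.36876686250527
tip [ 0.5266 -0.0883  0.036 ] 0.1139370651918403 -114.5971853849588
[ 0.5431 -0.0509  0.039 ]
t 10.1 grasp pt [ 0.5219 -0.1028  0.1711] w 0.702
shift [-1.5 -1.8 11.6] rot [-0.006  0.691  0.005] | 12 39.6
shift [-25.2   4.6  42.7] rot [-0.     0.349  0.   ] | 50 20.0
shift [  0.   0. 100.] rot [0. 0. 0.] | 100 0.0
```

Call:
servo_tool([
  [[0.3, 0, 0, 2, 0, 0.138, 0], [0.3, -1, -1, 5, 0, 0.276, 0], [0.3, -1, -1, 7, 0, 0.415, 0], [0.3, -1, -2, 9, 0, 0.553, 0], [0.3, -2, -2, 12, -0.006, 0.691, 0.005]],
])

```text
time_s: 10.6
tcp_pos: [0.5308, -0.0855, 0.1596]
ee_rot: [[-0.4, -0.906, 0.138], [-0.851, 0.423, 0.31], [-0.339, 0.006, -0.941]]
wrist_force: [-0.8, -0.5, -1.0]
gripper_width: 0.699
gripper_force: 0.0
```

Call:
servo_tool([
  [[0.3, -6, 1, 10, 0, 0.09, 0], [0.3, -12, 2, 21, 0, 0.17, 0], [0.3, -18, 4, 32, 0, 0.26, 0], [0.3, -25, 5, 43, 0, 0.349, 0], [0.3, -25, 5, 43, 0, 0.349, 0]],
])

```text
time_s: 11.1
tcp_pos: [0.5413, -0.0462, 0.1249]
ee_rot: [[-0.418, -0.908, -0.012], [-0.908, 0.418, 0.003], [0.002, 0.012, -1.0]]
wrist_force: [0.2, 0.1, -1.6]
gripper_width: 0.696
gripper_force: 0.0
```

Run:
```python
from h import *
plan([((.5431,-.0509,.039),Rt(65,0))])
```

```text
t 11.1 grasp pt [ 0.5414 -0.0462  0.1329] w 0.696
shift [ 3.3 -4.7 93.9] rot [ 0.012 -0.002  0.005] | 94 0.7
```

Call:
servo_tool([
  [[0.3, 1, -1, 22, 0.01, 0, 0], [0.3, 2, -3, 45, 0.01, 0, 0], [0.3, 3, -5, 65, 0.01, 0, 0], [0.3, 3, -5, 85, 0.01, 0, 0], [0.3, 3, -5, 92, 0.01, 0, 0]],
])

```text
time_s: 11.6
tcp_pos: [0.5428, -0.0534, 0.0328]
ee_rot: [[-0.424, -0.906, -0.002], [-0.906, 0.424, 0.001], [0.0, 0.003, -1.0]]
wrist_force: [-0.4, 0.5, -0.4]
gripper_width: 0.704
gripper_force: 0.0
```

Run:
```python
from h import *
plan([((.5431,-.0509,.039),Rt(65,0))])
```

```text
t 11.6 grasp pt [ 0.5428 -0.0535  0.0408] w 0.704
shift [-2.5  0.8  1.8] rot [ 0.003 -0.    -0.002] | 3 0.2
```

Call:
servo_tool([
  [[0.3, -2, 1, 1, 0, 0, 0], [1, -2, 1, 1, 0, 0, 0], [1, -2, 1, 1, 0, 0, 0], [1, -2, 1, 1, 0, 0, 0], [1, -2, 1, 1, 0, 0, 0]],
])

```text
time_s: 12.1
tcp_pos: [0.5448, -0.0501, 0.0345]
ee_rot: [[-0.422, -0.906, 0.003], [-0.906, 0.422, 0.001], [-0.002, -0.002, -1.0]]
wrist_force: [-0.1, 0.1, -0.2]
gripper_width: 0.422
gripper_force: 0.0
```

Call:
servo_tool([
  [[1, 0, 0, 0, 0, 0, 0], [1, 0, 0, 0, 0, 0, 0], [1, 0, 0, 0, 0, 0, 0], [1, 0, 0, 0, 0, 0, 0], [1, 0, 0, 0, 0, 0, 0]],
])

```text
time_s: 12.6
tcp_pos: [0.5445, -0.0502, 0.0339]
ee_rot: [[-0.422, -0.906, 0.002], [-0.906, 0.422, 0.001], [-0.002, -0.001, -1.0]]
wrist_force: [-0.6, 0.3, 1.0]
gripper_width: 0.154
gripper_force: 30.0
```

Call:
servo_tool([
  [[1, 0, 0, -10, 0, 0, 0], [1, 0, 0, -30, 0, 0, 0], [1, 0, 0, -50, 0, 0, 0], [1, 0, 0, -70, 0, 0, 0], [1, 0, 0, -80, 0, 0, 0]],
])

```text
time_s: 13.1
tcp_pos: [0.5451, -0.0503, 0.116]
ee_rot: [[-0.422, -0.906, 0.005], [-0.906, 0.422, 0.001], [-0.003, -0.004, -1.0]]
wrist_force: [-0.4, 0.8, -0.9]
gripper_width: 0.16
gripper_force: 30.0
```

```bash
cat >> h.py <<'E'
def face(c,bx,th=205):
    h=cv2.cvtColor(c["pixels"],cv2.COLOR_RGB2HSV);x0,y0,x1,y1=bx
    m=cv2.inRange(h,(0,0,th),(180,50,255))[y0:y1,x0:x1];q=max(cv2.findContours(cv2.morphologyEx(m,cv2.MORPH_CLOSE,np.ones((5,5))),0,2)[0],key=cv2.contourArea)
    e=cv2.fitEllipse(q);return (e[0][0]+x0,e[0][1]+y0),e[1],e[2]
E
python3 - <<'E'
from h import *
from station import r
s=r.sense();print(s["wrist_force"],s["ee_rot"],s["gripper_force"])
a,b=r.capture("scene"),r.capture("top")
f=lambda c,u,v,w,h,k:cv2.resize(c["pixels"][v:v+h,u:u+w],None,fx=k,fy=k,interpolation=cv2.INTER_CUBIC)
cv2.imwrite("pics/g5.png",np.hstack([f(a,180,180,130,130,3),f(b,250,165,130,130,3)])[:,:,::-1])
A,B=face(a,(225,170,320,290)),face(b,(255,175,330,245));print(A,B,tri(a,A[0],b,B[0]))
plan([])
E
```

```text
[-0.36930231  0.84304849 -0.89844059] [[-0.42229806 -0.9064448   0.00470938]
 [-0.90645175  0.42230763  0.00121895]
 [-0.00309372 -0.00375406 -0.99998817]] 29.999558329582214Traceback (most recent call last):
  File "<stdin>", line 7, in <module>
  File "h.py", line 28, in face
    m=cv2.inRange(h,(0,0,th),(180,50,255))[y0:y1,x0:x1];q=max(cv2.findContours(cv2.morphologyEx(m,cv2.MORPH_CLOSE,np.ones((5,5))),0,2)[0],key=cv2.contourArea)
                                                          ~~~^^^^^^^^^^^^^^^^^^^^^^^^^^^^^^^^^^^^^^^^^^^^^^^^^^^^^^^^^^^^^^^^^^^^^^^^^^^^^^^^^^^^^^^^^^^^^^^^^
ValueError: max() iterable argument is empty
```

View pics/g5.png

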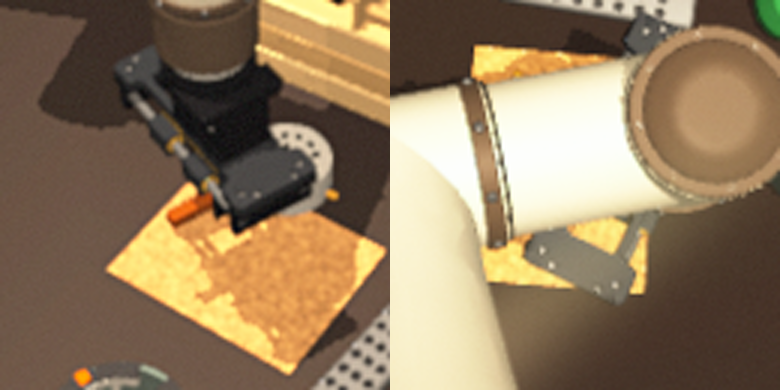

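Run:
```python
from h import *
from station import r
np.set_printoptions(precision=4,suppress=True)
d=pickle.load(open("c0.pkl","rb"));S,T=d["scene"],d["top"]
# inner dark plate / rim: predicted outlines of candidate centre vs picture numbers
for c in((.5741,-.2515),(.5775,-.2509),(.576,-.251)):
    t=np.linspace(0,2*np.pi,181)
    for nm,cam in(("S",S),("T",T)):
        P=np.array([proj(cam,[c[0]+.058*np.cos(x),c[1]+.058*np.sin(x),.064]) for x in t]);print(c,nm,P.min(0),P.max(0))
print("tri",tri(S,(219.3,322),T,(401.8,211.7)))
for nm,p in(("tip level",(.5257,-.092,.119)),("tip +3deg",(.5257,-.092,.1214)),("tip+8",(.5257,-.092,.1254))):print(nm,proj(S,p))
C=np.array([.5765,-.252]);Z=np.array([0,0,1.])
def g(hd,z):
    a=np.radians(hd);return np.r_[C+.0717*np.array([np.cos(a),np.sin(a)]),z]
print(g(-148.5,0))
plan([(g(-125,.15)+[-.02,.1,0],Rt(45,0)),(g(-148.5,.15),Rt(31.5,0)),(g(-148.5,.105),Rt(31.5,0))])
```

```text
(0.5741, -0.2515) S [192.8369 299.9224] [242.3684 343.1413]
(0.5741, -0.2515) T [378.2208 188.2041] [425.3065 235.5122]
(0.5775, -0.2509) S [194.1642 300.3307] [243.7211 343.6087]
(0.5775, -0.2509) T [377.952 186.833] [425.0203 234.1034]
(0.576, -0.251) S [193.6208 300.1008] [243.162  343.3453]
(0.576, -0.251) T [378.0035 187.4366] [425.0799 234.7239]
tri (array([ 0.5761, -0.2516,  0.0604]), np.float64(0.003833165817350282))
tip level [236.3512 252.2372]
tip +3deg [236.2926 251.6315]
tip+8 [236.1946 250.618 ]
[ 0.5154 -0.2895  0.    ]
t 13.2 grasp pt [ 0.5451 -0.0502  0.1235] w 0.16
shift [158.  -41.  -26.9] rot [-0.003  0.004  0.349] | 165 20.0
shift [ 55.7 -55.7   0. ] rot [0.    0.    0.236] | 79 13.5
shift [ 0.  0. 45.] rot [0. 0. 0.] | 45 0.0
```

Call:
servo_tool([
  [[1, 32, -8, -5, 0, 0, 0.07], [1, 63, -16, -11, 0, 0, 0.14], [1, 95, -25, -16, 0, 0, 0.21], [1, 126, -33, -21, 0, 0, 0.28], [1, 158, -41, -27, 0, 0, 0.35]],
])

```text
time_s: 13.7
tcp_pos: [0.5134, -0.2118, 0.1393]
ee_rot: [[-0.71, -0.704, -0.001], [-0.704, 0.71, 0.002], [-0.0, 0.002, -1.0]]
wrist_force: [0.2, 0.1, -1.7]
gripper_width: 0.156
gripper_force: 30.0
```

Call:
servo_tool([
  [[1, 14, -14, 0, 0, 0, 0.06], [1, 28, -28, 0, 0, 0, 0.12], [1, 42, -42, 0, 0, 0, 0.18], [1, 56, -56, 0, 0, 0, 0.236], [1, 56, -56, 0, 0, 0, 0.236]],
])

```text
time_s: 14.2
tcp_pos: [0.5137, -0.2916, 0.1389]
ee_rot: [[-0.855, -0.519, -0.001], [-0.519, 0.855, 0.002], [-0.0, 0.002, -1.0]]
wrist_force: [-0.7, -0.5, -0.3]
gripper_width: 0.157
gripper_force: 30.0
```

Run:
```python
from h import *
from station import r
np.set_printoptions(precision=4,suppress=True)
C=np.array([.5768,-.252]);a=np.radians(-148.5);g=np.r_[C+.0717*np.array([np.cos(a),np.sin(a)]),.105]
plan([(g,Rt(31.5,0))])
s,t=r.capture("scene"),r.capture("top");pickle.dump((s,t),open("c4.pkl","wb"))
f=lambda c,u,v,w,h,k:cv2.resize(c["pixels"][v:v+h,u:u+w],None,fx=k,fy=k,interpolation=cv2.INTER_CUBIC)
cv2.imwrite("pics/g6.png",np.hstack([f(s,165,230,100,120,4),f(t,350,150,100,120,4)])[:,:,::-1])
for nm,c,bx in(("s",s,(180,240,290,345)),("t",t,(370,160,450,250))):
    try:
        A=face(c,bx,190);print(nm,A,plane(c,*A[0],.15-.039+.034+.003))
    except Exception as e:print(nm,e)
```

```text
t 14.2 grasp pt [ 0.5137 -0.2916  0.1469] w 0.157
shift [-2.8  0.7 41.9] rot [ 0.002  0.    -0.004] | 42 0.3
s ((223.5990447998047, 311.2965850830078), (6.347259998321533, 19.08903694152832), 46.55084228515625) [ 0.6073 -0.2636  0.148 ]
t ((414.38913345336914, 205.0929298400879), (62.529510498046875, 76.7728271484375), 142.56773376464844) [ 0.5799 -0.2515  0.148 ]
```

Call:
servo_tool([
  [[1, -1, 0, 10, 0, 0, 0], [1, -2, 1, 20, 0, 0, 0], [1, -3, 1, 30, 0, 0, 0], [1, -3, 1, 40, 0, 0, 0], [1, -3, 1, 40, 0, 0, 0]],
])

```text
time_s: 14.8
tcp_pos: [0.5155, -0.2868, 0.0983]
ee_rot: [[-0.853, -0.522, -0.002], [-0.522, 0.853, 0.002], [0.001, 0.003, -1.0]]
wrist_force: [-1.1, -0.5, -0.8]
gripper_width: 0.156
gripper_force: 30.0
```

Run:
```python
from h import *
from station import r
C=np.array([.5768,-.252]);a=np.radians(-148.5);g=np.r_[C+.0717*np.array([np.cos(a),np.sin(a)]),.105]
plan([(g,Rt(31.5,0))])
s,t=r.capture("scene"),r.capture("top");pickle.dump((s,t),open("c5.pkl","wb"))
f=lambda c,u,v,w,h,k:cv2.resize(c["pixels"][v:v+h,u:u+w],None,fx=k,fy=k,interpolation=cv2.INTER_CUBIC)
cv2.imwrite("pics/g7.png",np.hstack([f(s,170,250,90,110,5),f(t,365,165,65,110,5)])[:,:,::-1])
```

```text
t 14.8 grasp pt [ 0.5155 -0.2868  0.1063] w 0.156
shift [ 1.3 -2.3  1.3] rot [ 0.003 -0.001 -0.001] | 3 0.2
```

View pics/g7.png

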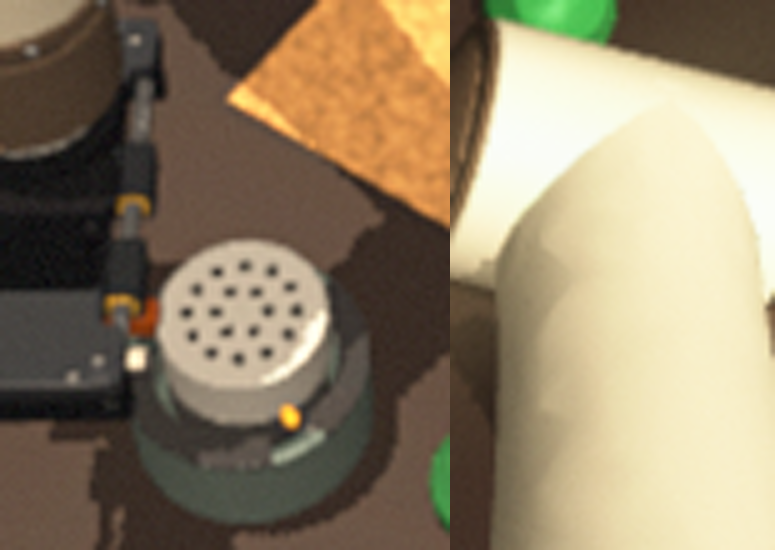

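The scene view shows the cover level above the burner, face centre at crop (244,315), with the pin at (290,415) facing the gap between the lugs. I hold its centre against the burner's in the same camera.

Run:
```python
from h import *
np.set_printoptions(precision=4,suppress=True)
s,t=pickle.load(open("c5.pkl","rb"))
print("face",plane(s,170+244.5/5-.5,250+315.5/5-.5,.1013))
print("expected from tool",np.array([.5155,-.2868])-.0717*np.array([-.853,-.522]))
t=np.linspace(0,2*np.pi,181)
for c,rr,z in(((.5766,-.2494),.0395,.1013),((.576,-.2516),.058,.064)):
    P=np.array([proj(s,[c[0]+rr*np.cos(x),c[1]+rr*np.sin(x),z]) for x in t]);print((P.min(0)-[170,250]+.5)*5,(P.max(0)-[170,250]+.5)*5)
```

```text
face [ 0.579  -0.2499  0.1013]
expected from tool [ 0.5767 -0.2494]
[154.3829 239.9633] [326.9526 388.3701]
[119.8322 253.9097] [367.6196 470.2665]
```

Call:
servo_tool([
  [[1, 2, -1, 2, 0, 0, 0], [1, 2, -1, 4, 0, 0, 0], [1, 2, -1, 6, 0, 0, 0], [1, 2, -1, 8, 0, 0, 0], [1, 2, -1, 8, 0, 0, 0]],
])

```text
time_s: 15.4
tcp_pos: [0.5153, -0.2895, 0.0923]
ee_rot: [[-0.853, -0.521, 0.001], [-0.521, 0.853, 0.001], [-0.002, 0.0, -1.0]]
wrist_force: [-0.4, -0.3, -1.8]
gripper_width: 0.162
gripper_force: 30.0
```

Call:
servo_tool([
  [[1, 0, 0, 1, 0, 0, 0], [1, 0, 0, 2, 0, 0, 0], [1, 0, 0, 3, 0, 0, 0], [1, 0, 0, 4, 0, 0, 0], [1, 0, 0, 5, 0, 0, 0]],
])

```text
time_s: 15.9
tcp_pos: [0.5156, -0.2895, 0.0875]
ee_rot: [[-0.853, -0.521, 0.002], [-0.521, 0.853, 0.001], [-0.002, -0.0, -1.0]]
wrist_force: [-0.2, -0.1, -1.6]
gripper_width: 0.157
gripper_force: 30.0
```

Call:
servo_tool([
  [[1, 0, 0, 1, 0, 0, 0], [1, 0, 0, 2, 0, 0, 0], [1, 0, 0, 3, 0, 0, 0], [1, 0, 0, 4, 0, 0, 0], [1, 0, 0, 5, 0, 0, 0]],
])

```text
time_s: 16.4
tcp_pos: [0.5156, -0.2895, 0.0825]
ee_rot: [[-0.853, -0.521, 0.002], [-0.521, 0.853, 0.001], [-0.002, -0.0, -1.0]]
wrist_force: [-1.8, -0.1, -1.6]
gripper_width: 0.157
gripper_force: 30.0
```

Call:
servo_tool([
  [[1, 0, 0, 1, 0, 0, 0], [1, 0, 0, 2, 0, 0, 0], [1, 0, 0, 3, 0, 0, 0], [1, 0, 0, 3, 0, 0, 0], [1, 0, 0, 3, 0, 0, 0]],
])

```text
time_s: 16.9
tcp_pos: [0.5156, -0.2895, 0.0796]
ee_rot: [[-0.853, -0.521, 0.002], [-0.521, 0.853, 0.001], [-0.002, -0.0, -1.0]]
wrist_force: [-0.6, -0.4, -1.7]
gripper_width: 0.158
gripper_force: 30.0
```

Call:
servo_tool([
  [[1, 0, 0, 0.5, 0, 0, 0], [1, 0, 0, 1, 0, 0, 0], [1, 0, 0, 1.5, 0, 0, 0], [1, 0, 0, 1.5, 0, 0, 0], [1, 0, 0, 1.5, 0, 0, 0]],
])

```text
time_s: 17.4
tcp_pos: [0.5156, -0.2896, 0.0785]
ee_rot: [[-0.853, -0.522, 0.002], [-0.522, 0.853, 0.001], [-0.002, -0.001, -1.0]]
wrist_force: [-1.3, -0.6, 2.6]
gripper_width: 0.156
gripper_force: 30.0
```

Run:
```python
from h import *
from station import r
np.set_printoptions(precision=4,suppress=True)
s=r.sense();print(s["tcp_pos"],s["wrist_force"],s["moment"])
a=r.capture("scene");A=face(a,(190,285,245,335),150);print(A,plane(a,*A[0],.0825))
x=s["ee_rot"][:2,0];c=s["tcp_pos"][:2]-.0717*x;print("centre",c,"hd",np.degrees(np.arctan2(x[1],x[0])))
# swing plan about centre
wp=[]
for d,dz in((18,-.001),(36,-.003),(56,-.0045)):
    h=np.degrees(np.arctan2(x[1],x[0]))-d;q=np.radians(h);wp.append((np.r_[c+.0717*np.array([np.cos(q),np.sin(q)]),s["tcp_pos"][2]+.008+dz],Rt(h+180,0)))
plan(wp)
```

```text
[ 0.5156 -0.2896  0.0785] [-1.3311 -0.597   2.5967] [0.103  0.305  0.0064]
((224.39169311523438, 325.6002197265625), (8.791523933410645, 22.1804141998291), 48.423828125) [ 0.6025 -0.2626  0.0825]
centre [ 0.5768 -0.2522] hd -148.56253529303325
t 17.45 grasp pt [ 0.5156 -0.2896  0.0865] w 0.159
shift [-3.5 22.2  1. ] rot [-0.     0.002  0.314] | 22 18.0
shift [-3.5 22.2  2. ] rot [0.    0.    0.314] | 23 18.0
shift [-4.3 24.5  1.5] rot [0.    0.    0.349] | 25 20.0
```

Call:
servo_tool([
  [[1, -0.1, 4.5, 0, 0, 0, 0.063], [1, -0.6, 9, 0, 0, 0, 0.126], [1, -1.3, 13.4, 0.2, 0, 0, 0.188], [1, -2.3, 17.8, 0.6, 0, 0, 0.251], [1, -3.5, 22.2, 1, 0, 0, 0.314]],
])

```text
time_s: 17.95
tcp_pos: [0.5083, -0.2693, 0.0779]
ee_rot: [[-0.973, -0.23, 0.005], [-0.23, 0.973, -0.001], [-0.005, -0.002, -1.0]]
wrist_force: [-0.8, -2.1, 3.2]
gripper_width: 0.158
gripper_force: 30.0
```

Call:
servo_tool([
  [[1, -0.1, 4.5, 0.4, 0, 0, 0.063], [1, -0.6, 9, 0.8, 0, 0, 0.126], [1, -1.3, 13.4, 1.2, 0, 0, 0.188], [1, -2.3, 17.8, 1.7, 0, 0, 0.251], [1, -3.5, 22.2, 2.2, 0, 0, 0.314]],
])

```text
time_s: 18.45
tcp_pos: [0.5063, -0.2469, 0.076]
ee_rot: [[-0.997, 0.081, 0.004], [0.081, 0.997, -0.001], [-0.004, -0.0, -1.0]]
wrist_force: [-1.4, -1.7, 4.9]
gripper_width: 0.161
gripper_force: 30.0
```

Run:
```python
from station import r
import numpy as np
s=r.sense();x=s["ee_rot"][:2,0];print(s["wrist_force"],s["moment"],s["effort"],s["tcp_pos"],"hd",np.degrees(np.arctan2(x[1],x[0])),s["tcp_pos"][:2]-.0717*x)
```

```text
[-1.43687585 -1.65067491  4.85474174] [-0.50979984  0.19238364  0.02367697] [  0.7959035  -34.6329546   13.2984075    2.28754409   0.14744825
   0.43241481] [ 0.50630103 -0.24690003  0.075978  ] hd 175.33846688441002 [ 0.57776317 -0.25272699]
```

Call:
servo_tool([
  [[1, -0.1, 3, 0.3, 0, 0, 0.042], [1, -0.3, 6, 0.6, 0, 0, 0.084], [1, -0.6, 9, 0.9, 0, 0, 0.126], [1, -1, 11.9, 0.9, 0, 0, 0.168], [1, -1.6, 14.9, 0.9, 0, 0, 0.209]],
])

```text
time_s: 18.95
tcp_pos: [0.5086, -0.2318, 0.0749]
ee_rot: [[-0.959, 0.285, 0.003], [0.285, 0.959, -0.0], [-0.003, 0.001, -1.0]]
wrist_force: [-2.2, -1.8, 5.1]
gripper_width: 0.158
gripper_force: 30.0
```

Call:
servo_tool([
  [[1, 0, 1.3, 0, 0, 0, 0.0175], [1, 0, 2.5, 0, 0, 0, 0.035], [1, -0.1, 3.8, 0, 0, 0, 0.052], [1, -0.2, 5, 0, 0, 0, 0.07], [1, -0.2, 5, 0, 0, 0, 0.07]],
])

```text
time_s: 19.45
tcp_pos: [0.5106, -0.2269, 0.0747]
ee_rot: [[-0.937, 0.351, 0.004], [0.351, 0.937, 0.0], [-0.003, 0.002, -1.0]]
wrist_force: [-0.3, 0.7, 5.2]
gripper_width: 0.157
gripper_force: 30.0
```

Run:
```python
from station import r
import numpy as np
s=r.sense();x=s["ee_rot"][:2,0];print(s["wrist_force"],s["moment"],s["effort"],s["tcp_pos"],"hd",np.degrees(np.arctan2(x[1],x[0])),s["tcp_pos"][:2]-.0717*x)
```

```text
[-0.31797209  0.65834185  5.24479257] [ 0.10654349 -0.0413346   0.09910418] [ -0.11510992 -33.99512887  12.78110236   2.56702714   0.10363532
  -0.14311735] [ 0.51057134 -0.22689214  0.07466474] hd 159.47300331321622 [ 0.5777185 -0.2520335]
```

Call:
servo_tool([
  [[1, 0, 0.8, 0, 0, 0, 0.01], [1, 0, 1.5, 0, 0, 0, 0.02], [1, 0, 2.3, 0, 0, 0, 0.03], [1, -0.1, 3, 0, 0, 0, 0.04], [1, -0.1, 3, 0, 0, 0, 0.04]],
])

```text
time_s: 19.95
tcp_pos: [0.5116, -0.2244, 0.0747]
ee_rot: [[-0.922, 0.387, 0.004], [0.387, 0.922, 0.0], [-0.003, 0.002, -1.0]]
wrist_force: [-0.6, -0.9, 6.1]
gripper_width: 0.156
gripper_force: 30.0
```

Call:
servo_tool([
  [[1, 0, 0.5, 0, 0, 0, 0.007], [1, 0, 1, 0, 0, 0, 0.014], [1, 0, 1.5, 0, 0, 0, 0.02], [1, 0, 1.5, 0, 0, 0, 0.02], [1, 0, 1.5, 0, 0, 0, 0.02]],
])

```text
time_s: 20.45
tcp_pos: [0.5118, -0.223, 0.0747]
ee_rot: [[-0.914, 0.405, 0.003], [0.405, 0.914, 0.0], [-0.002, 0.001, -1.0]]
wrist_force: [-2.1, -0.8, 6.0]
gripper_width: 0.158
gripper_force: 30.1
```

Run:
```python
from station import r
import numpy as np
s=r.sense();x=s["ee_rot"][:2,0];print(s["wrist_force"],s["moment"],s["effort"],s["tcp_pos"],"hd",np.degrees(np.arctan2(x[1],x[0])),s["tcp_pos"][:2]-.0717*x)
```

```text
[-2.06960598 -0.82525173  5.96620956] [-0.29612669  0.18148066  0.3277751 ] [  0.47581404 -33.89484286  13.13641459   2.17354439   0.3055451
  -0.31027406] [ 0.51182276 -0.22303874  0.07466397] hd 156.10270548755614 [ 0.57737594 -0.25208421]
```

Call:
servo_tool([
  [[1, 0, 0.5, 0, 0, 0, 0.007], [1, 0, 1, 0, 0, 0, 0.014], [1, 0, 1.5, 0, 0, 0, 0.02], [1, 0, 2, 0, 0, 0, 0.027], [1, 0, 2, 0, 0, 0, 0.027]],
])

```text
time_s: 20.95
tcp_pos: [0.5119, -0.2218, 0.0746]
ee_rot: [[-0.903, 0.429, 0.001], [0.429, 0.903, -0.001], [-0.001, -0.0, -1.0]]
wrist_force: [-3.3, -2.8, 6.5]
gripper_width: 0.156
gripper_force: 30.4
```

Run:
```python
from station import r
import numpy as np
s=r.sense();x=s["ee_rot"][:2,0];print(s["wrist_force"],s["moment"],s["effort"],s["tcp_pos"],"hd",np.degrees(np.arctan2(x[1],x[0])),s["tcp_pos"][:2]-.0717*x)
```

```text
[-3.28346373 -2.79179567  6.52103372] [-1.05411558  0.56804071  0.55129192] [  1.93193682 -33.83614182  13.60045463   1.55612659   0.57695277
  -0.54193798] [ 0.51193615 -0.22180473  0.07462987] hd 154.59839864751788 [ 0.57670438 -0.25256116]
```

Force and moment are now building at the stop. I relieve the twist slightly, open and lift away.

Call:
servo_tool([
  [[1, 0, -1.5, 0, 0, 0, -0.02], [1, 0, -1.5, 0, 0, 0, -0.02], [0.4, 0, -1.5, 0, 0, 0, -0.02], [0.4, 0, -1.5, 0, 0, 0, -0.02], [0.4, 0, -1.5, 0, 0, 0, -0.02]],
])

```text
time_s: 21.45
tcp_pos: [0.5113, -0.2221, 0.0734]
ee_rot: [[-0.911, 0.413, 0.001], [0.413, 0.911, 0.001], [-0.0, 0.002, -1.0]]
wrist_force: [-0.9, 0.2, -0.4]
gripper_width: 0.348
gripper_force: 0.0
```

Call:
servo_tool([
  [[0.4, 0, -1.5, 0, 0, 0, -0.02], [0.4, 0, -1.5, -10, 0, 0, -0.02], [0.4, 0, -1.5, -40, 0, 0, -0.02], [0.4, 0, -1.5, -80, 0, 0, -0.02], [0.4, 0, -1.5, -120, 0, 0, -0.02]],
])

```text
time_s: 21.95
tcp_pos: [0.5104, -0.2237, 0.1958]
ee_rot: [[-0.919, 0.394, 0.001], [0.394, 0.919, 0.001], [-0.001, 0.001, -1.0]]
wrist_force: [1.0, 0.5, -0.0]
gripper_width: 0.599
gripper_force: 0.0
```

Call:
servo_tool([
  [[0.4, 40, 0, -20, 0, 0, 0], [0.4, 80, 0, -40, 0, 0, 0], [0.4, 120, 0, -60, 0, 0, 0], [0.4, 140, 0, -60, 0, 0, 0], [0.4, 140, 0, -60, 0, 0, 0]],
])

```text
time_s: 22.45
tcp_pos: [0.3799, -0.1679, 0.2556]
ee_rot: [[-0.919, 0.394, 0.005], [0.394, 0.919, 0.001], [-0.004, 0.003, -1.0]]
wrist_force: [0.5, -0.4, 0.4]
gripper_width: 0.601
gripper_force: 0.0
```

Run:
```python
from h import *
from station import r
np.set_printoptions(precision=4,suppress=True)
s=r.sense();print(s["time_s"],s["tcp_pos"],s["wrist_force"])
d=pickle.load(open("c0.pkl","rb"))
a,b=r.capture("scene"),r.capture("top");pickle.dump((a,b),open("c6.pkl","wb"))
P={}
for nm,c,bx in(("scene",a,(185,285,290,345)),("top",b,(375,180,435,245))):
    try:
        A=face(c,bx,150);P[nm]=A[0];print(nm,A,plane(c,*A[0],.078))
    except Exception as e:print(nm,e)
    h=cv2.cvtColor(c["pixels"],cv2.COLOR_RGB2HSV);x0,y0,x1,y1=bx[0]-20,bx[1]-20,bx[2],bx[3]+20
    m=cv2.inRange(h,(2,150,40),(14,255,255))[y0:y1,x0:x1];k,l,st,ce=cv2.connectedComponentsWithStats(m);i=1+st[1:,4].argmax();q=np.argwhere(l==i)[:,::-1].astype(np.float32)+[x0,y0]
    L=cv2.fitLine(q.astype(np.float32),2,0,.01,.01).ravel();U=plane(c,*(L[2:]-5*L[:2]),.082);V=plane(c,*(L[2:]+5*L[:2]),.082);print("handle",len(q),L[2:],plane(c,*L[2:],.082),np.degrees(np.arctan2(*(U-V)[1::-1])))
if len(P)==2:print("tri",tri(a,P["scene"],b,P["top"]))
```

```text
22.45 [ 0.3799 -0.1679  0.2556] [ 0.4846 -0.4334  0.3715]
scene ((218.50255966186523, 320.2664985656738), (37.670650482177734, 42.13657760620117), 102.1695327758789) [ 0.5809 -0.2558  0.078 ]
handle 202 [200.8663 294.6337] [ 0.5053 -0.2205  0.082 ] 156.59412293692952
top ((404.71430587768555, 211.63322067260742), (30.615209579467773, 42.56807327270508), 170.82810974121094) [ 0.5728 -0.2538  0.078 ]
handle 256 [390.9531 240.9336] [ 0.502  -0.2176  0.082 ] 157.05970437423
tri (array([ 0.5758, -0.2543,  0.0717]), np.float64(0.005612021581111918))
```

```bash
python3 -c "
from station import r
print(r.finish_job())"
```

```text
the job is handed in; nothing more can be done
None
```

I laid the cover on the mat, let go and re-gripped it. I then set it into the burner at the white mark, twisted it about 55° clockwise to its stop and released it. I handed the job in at about 22.5 s. Both cameras put the handle at about 157° against about 156° for the orange mark. Wrist forces stayed under about 8 N. The verdict and the seat reading weren't shown to me, so "drawn down" rests on the handle dropping about 4 mm during the twist.

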